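# Log a spring tester with the wand scanner, then hold it pulled out to its mark

## Robot

A 6-joint arm with a two-finger parallel gripper is mounted at the origin on the work surface. World frame = base frame: x ahead of the robot, y to its left, z up, the work surface at z = 0. Lengths are in m, angles in degrees, forces in N, time in s.
With the tool pointing down it reaches from about 0.275 to 0.875 m from the base axis. Payload 12.5 kg.
Tool frame: the origin (TCP) lies at the very end of the fingers, on their centre line; the grasp point (between the pads) lies manip.grip_depth behind it (manip.grip_depth is the distance from the TCP to the grasp point, in m); z points along the fingers, y is the direction in which the jaws open and shut (so a half turn about z gives the same grasp; the last joint's range is limited). The gripper opens to 85 mm and grips with 20 to 120 N. Pads are 22 mm wide; open, the fingers measure 114 mm over their backs; the gripper's body (76 mm by 85 mm) begins 54 mm behind the grasp point. The pads swing forward as they close: fully open they stand 13 mm farther back than shut.
Start: joints at [68.606, 20.094, 94.641, -0, 65.266, -4.847], TCP at [0.157, 0.527, 0.231] pointing down, gripper open.
Joint ranges: [-157.81, 157.81], [-45, 120.19], [0.68, 151.7], [-89.99, 269.99], [4.06, 180], [-164.3, 164.3]. Speed limits (degrees/s): [127.2, 127.2, 159.86, 180, 180, 180].

## Interface

Orientations are given as [roll, pitch, yaw] about the fixed x, y, z axes, in that order (R = Rz(yaw) Ry(pitch) Rx(roll)).
In Python, from cell import manip gives the robot as it stands.
- The arm moves only by the shell command python3 -m pendant 'ROWS' [FORCE]. ROWS is JSON, a list of rows, each an object with "jaw": the gripper's target within -1 to 1 (fully open at 1, half-way at 0, shut at -1); "linear": the shift along the tool's x, y, z in mm, a list of three; "rot": the turn, a rotation vector about the tool's x, y, z in degrees, a list of three. A call has exactly 5 rows; each row shifts and turns the commanded pose from where the row before left it, along the tool's axes as they then stand; what a row does not reach is not made up. A row lasts 1/10 s, in which the tool goes at most 50 mm and 8.59 degrees, less where a joint would pass 70% of its speed; a pose out of reach is approached as far as the arm can. A call with a gripper value outside its range is refused whole. The fingers move at their own pace and stop on an object; FORCE is the grip in N (left out, the last holds). Time passes only in rows, so rows that do not move let the fingers close, or fill a call up. It gives the time, the measured TCP pose, the force and the opening at its end, in the units of the state.
- manip.read_state(): the state, without advancing time (a new reading comes with each control period).
- manip.camera(name): name is "scene" or "top" or "wrist"; returns the picture (400x640x3 uint8, red, green, blue); there is no depth.
- manip.camera_model(name): a dict with "K" (3x3 intrinsics, pixels), "R" (3x3) and "t" (3): a world point X has camera coordinates R X + t. Camera axes: x right, y down, z forward; pixel columns grow to the right and rows downward; lengths in m; the calibration is good to about 2 mm. A picture is of the moment at which its call begins: read the wrist's pose just before it. camera_model takes no time and is no camera call; for the wrist camera it gives the pose at the moment of the call.
- manip.sign_off(): hands the job in, once; it reports no verdict.
The state is a dict: "clock": time; "q": joint angles; "joint_vel": joint speeds; "effort": joint torques, N m; "position": TCP position; "orientation": TCP orientation; "ft_force": force on the tool from outside, world axes, zero at the start; "moment": the same for the moment, N m; "width": finger opening in m.
Only numpy, scipy, OpenCV 4.12 (cv2) and the standard library are available. Lean on these libraries where they do the work, as an engineer would, in place of code of your own. Each camera call takes 0.05 s, during which the arm holds its last target.

## Task

Take the wand scanner out of its cup, point it straight down at the barcode label on top of the spring tester and hold it still there, nose about 5 cm above the middle of the label, for a good second, then stand it back in its cup and let go of it. Then pull the tester's handle out against its spring until the pointer stands between the two prongs of the fork clip, and finish while still gripping the handle and holding it there. Leave the jar, the tape roll and the screwdriver where they are.

Things in the scene. Friction and masses are not known exactly. Their poses are not given: they have to be found in the camera images.
- gauge: the spring tester, fixed: a dark steel base plate 300 x 235 x 10 mm with a grey spring housing (100 x 150 mm, top at 85 mm) on its far (+x) end and an aluminium scale rail (top at 55 mm) along its +y edge. Origin on the work surface, z up; the handle is pulled out along the tester's own -x (roughly towards the robot; the tester may be turned up to 0.35 rad). The housing's near face is at x = +50 mm in the tester's frame
- label (a point): middle of the white barcode label (40 x 60 mm), lying flat facing up on top of the housing, 85 mm along the tester's +x from its origin on its centre line, 86 mm above the work surface
- bar (a point): middle of the handle's cross-bar, on the tester's centre line, 20 mm along its -x from its origin when home: a level round steel bar of 14 mm diameter, axis along the tester's y, at 60 mm height, free over 78 mm between two side rods (12 mm thick, 45 mm either side of the middle) that run back into the housing. 50 mm free above the base plate beneath; 63 mm of free space between bar and housing when the slide is home. From above, one finger fits on each side of the bar
- pointer (a point): tip of the pointer, a blade 2 mm thick that sticks out sideways (+y of the tester) from the handle at 62 mm height, 74 mm from the bar's middle; same place along the pull as the bar's axis; it moves with the handle
- slide (a joint): how far the handle is pulled out (m): 0 is home, stop at 0.110. The spring pulls it home with 3 N at 0 rising by 0.5 N per 10 mm; it springs back if let go
- mark (a point): point midway between the prong tips of the fork clip, a small steel clip (24 x 22 mm) on the scale rail with two upright prongs 2 mm thick, 12 mm free gap between them, pointing at the pointer's path, tops at 69 mm height. The clip stays where it is, 50 to 90 mm out along the pull from the pointer's home place; z up, x along the tester's x
- scanner: the same wand scanner; origin at the middle of its flat nose end, z along its length away from the nose
- wand_mid (a point): wand scanner, a grey round rod 29 mm in diameter and 170 mm long, 0.1 to 0.2 kg, standing nose down in its cup; this point is on its axis half-way up, 85 mm from the nose; z along its length away from the nose. It scans straight out of the nose
- wand_nose (a point): middle of the scanner's nose end (flat, 26 mm wide)
- cup_floor (a point): middle of the inner floor of the scanner's fixed black round cup, 6 mm above the work surface; inside 42 mm wide at the floor and 44 mm at the rim, rim at 45 mm height, foot 84 mm wide
- jar: bystander: a jar 60 mm wide and 85 mm high, origin under its middle
- tape: bystander: a tape roll lying flat, 90 mm wide, 24 mm high, origin under its middle
- driver: bystander: a screwdriver about 200 mm long lying on the table, its handle end nearer the robot
Not all that is in view belongs to the job. Leave any green look-alike of the part that bears cup_floor alone. There is more than one size of the scanner; the job needs the smaller.

How it is judged (in metres and radians):
On the way, in this order (a step that is already met when the one before it is completed fails the run):
1. the gripped scanner is held still above the label, its beam on the label (x of label in the frame of scanner between -0.018 and 0.018 m and y of label in the frame of scanner between -0.018 and 0.018 m and z of label in the frame of scanner between -0.09 and -0.02 m and angle between scanner's own z axis and vertical below 0.3 rad and linear speed of scanner below 0.03 m/s and angular speed of scanner below 0.3 rad/s and contact force between the fingers and scanner above 0.5 N), for 0.7 s.
2. the scanner stands in its cup again, let go (horizontal distance between wand_nose and cup_floor below 0.02 m and distance between wand_nose and cup_floor below 0.023 m and angle between scanner's own z axis and vertical below 0.3 rad and contact force between each of the arm, the fingers and scanner below 0.1 N and linear speed of scanner below 0.03 m/s), for 0.3 s.
3. the handle is pulled out until the pointer is between the prongs (x of pointer in the frame of mark between -0.005 and 0.005 m), for 0.2 s.
At the end, for the whole second after the job is handed in: The fingers hold the handle (at least 2 N on it) at rest with the pointer within 5 mm of the middle of the fork clip's gap, measured along the pull; the scanner stands nose down in its cup, at rest, within 0.3 rad of upright and free of the robot (all of step 2 and all of step 3 and value of joint slide above 0.04 m and velocity of joint slide between -0.02 and 0.02 m/s and contact force between the fingers and slide above 2 N); the arm keeps its last pose, push and grip.
It fails at once if a bystander is moved more than 30 mm (distance of any of jar, tape, driver from where it was at the start of the episode above 0.03 m).
It also fails if it takes over 64 s, if anything falls off the work surface, if the arm or the gripper's body presses on something with over 40 N, if the wrist force passes 120 N, or if a joint passes its speed limit or range.

## Working session

There is one attempt and no reset: what is moved stays moved. The work goes in short steps, Python scripts to look and compute and a shell command to move; the robot and the scene stay as the last step left them, time stands still between calls to the robot, and variables do not carry over. Pictures are saved under pics/ and viewed, and the job is handed in when it is done.

```bash
ls; mkdir -p pics
python3 - <<'E'
from cell import manip
import cv2
print(manip.read_state(), manip.grip_depth)
for n in ["scene","top","wrist"]:
    m=manip.camera_model(n); print(n,m)
    im=manip.camera(n); cv2.imwrite(f"pics/{n}0.png",im[:,:,::-1])
E
```

```text
pics
{'clock': 0.0, 'q': array([ 6.86051346e+01,  2.01235742e+01,  9.46791272e+01,  8.47736879e-04,
        6.52659527e+01, -4.84825184e+00]), 'joint_vel': array([-0.09670025, -0.05951936, -0.03810126, -0.11253568, -0.02959338,
        0.00756215]), 'effort': array([ 1.05623953e-03, -5.06105733e+01, -2.91407973e+01, -1.29166203e-06,
        4.50860258e-03,  2.15694701e-05]), 'position': array([0.15649076, 0.52690191, 0.23075128]), 'orientation': array([-1.79931657e+02, -6.56922960e-03,  1.63453027e+02]), 'ft_force': array([ 0.52187685, -0.00971048,  1.21317464]), 'moment': array([-0.00429602,  0.00063729, -0.00397296]), 'width': 0.08559774658586349} 0.0187
scene {'K': array([[482.5322784 ,   0.        , 320.35892664],
       [  0.        , 482.5322784 , 205.64793751],
       [  0.        ,   0.        ,   1.        ]]), 'R': array([[ 0.7495139 ,  0.66197893,  0.00357922],
       [ 0.56467781, -0.63650592, -0.52535625],
       [-0.34549657,  0.39578292, -0.85087484]]), 't': array([-0.39545899, -0.26811057,  1.54760633])}
top {'K': array([[398.7861191 ,   0.        , 322.76905999],
       [  0.        , 398.7861191 , 202.82345685],
       [  0.        ,   0.        ,   1.        ]]), 'R': array([[ 0.00436561, -0.99987396,  0.01526421],
       [-0.99579466, -0.00574363, -0.09143305],
       [ 0.0915092 , -0.01480086, -0.99569423]]), 't': array([-0.01746307,  0.53946348,  0.99790319])}
wrist {'K': array([[304.1682209 ,   0.        , 320.24382848],
       [  0.        , 304.1682209 , 198.10415845],
       [  0.        ,   0.        ,   1.        ]]), 'R': array([[ 2.85253046e-01,  9.58452117e-01, -4.88271391e-04],
       [ 9.08394876e-01, -2.70192534e-01,  3.19084227e-01],
       [ 3.05695026e-01, -9.14632911e-02, -9.47726236e-01]]), 't': array([-0.5493323 , -0.03960618,  0.38045836])}
```

View pics/scene0.png

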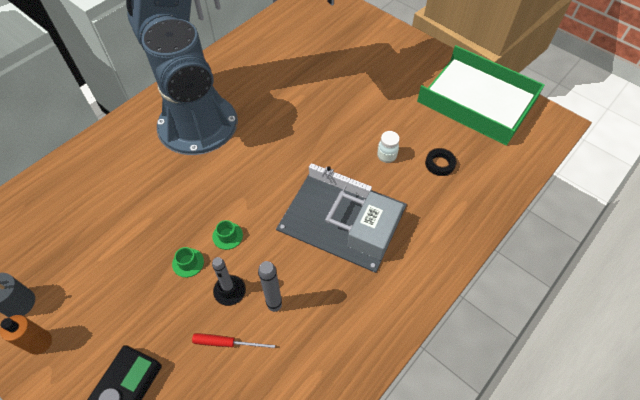

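View pics/top0.png

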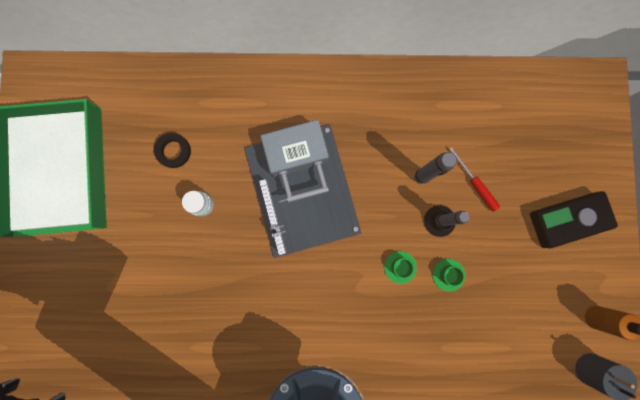

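View pics/wrist0.png

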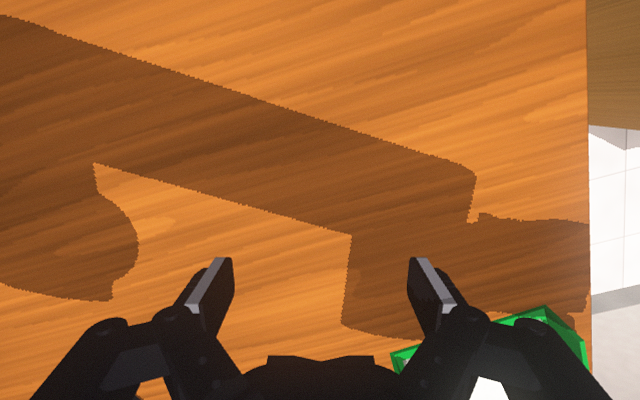

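The scene camera shows the wand in its black cup at (225,285), with a larger look-alike beside it at (270,285) and the tester at (345,215). The top camera shows the cup at (440,220), the tester at (300,190) and the fork clip at about (275,230). I'll enlarge these regions to measure.

Run:
```python
import cv2
t=cv2.imread("pics/top0.png"); s=cv2.imread("pics/scene0.png")
cv2.imwrite("pics/topg.png",cv2.resize(t[110:265,230:370],None,fx=5,fy=5,interpolation=cv2.INTER_CUBIC)[:600*2][:, :800][:600])
cv2.imwrite("pics/topg.png",cv2.resize(t[115:265,235:370],None,fx=4,fy=4,interpolation=cv2.INTER_CUBIC))
cv2.imwrite("pics/topc.png",cv2.resize(t[140:250,385:515],None,fx=5,fy=5,interpolation=cv2.INTER_CUBIC))
cv2.imwrite("pics/scc.png",cv2.resize(s[240:360,180:320],None,fx=5,fy=5,interpolation=cv2.INTER_CUBIC))
cv2.imwrite("pics/scg.png",cv2.resize(s[150:280,270:420],None,fx=4.5,fy=4.5,interpolation=cv2.INTER_CUBIC))
```

```text
(no output)
```

View pics/topg.png

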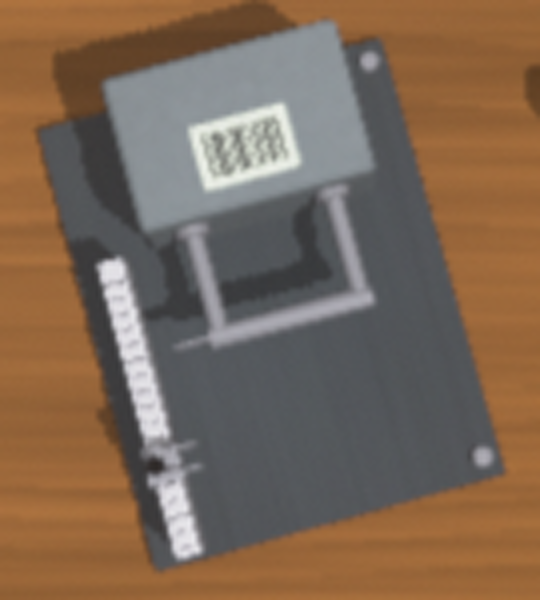

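View pics/topc.png

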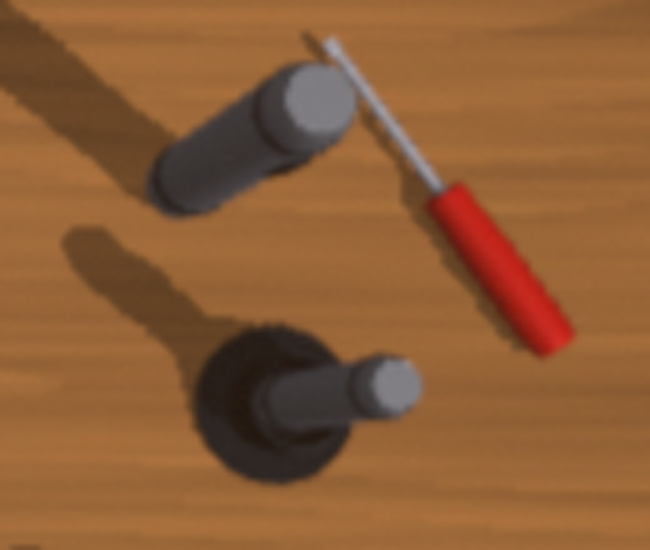

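View pics/scc.png

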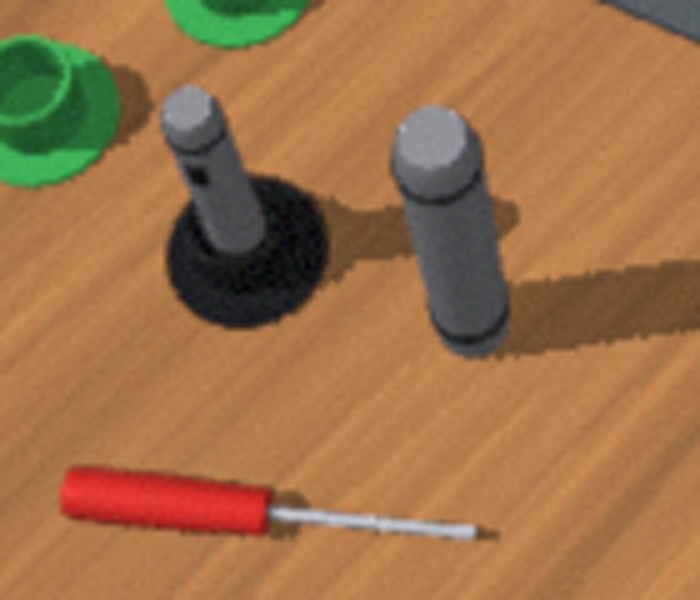

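View pics/scg.png

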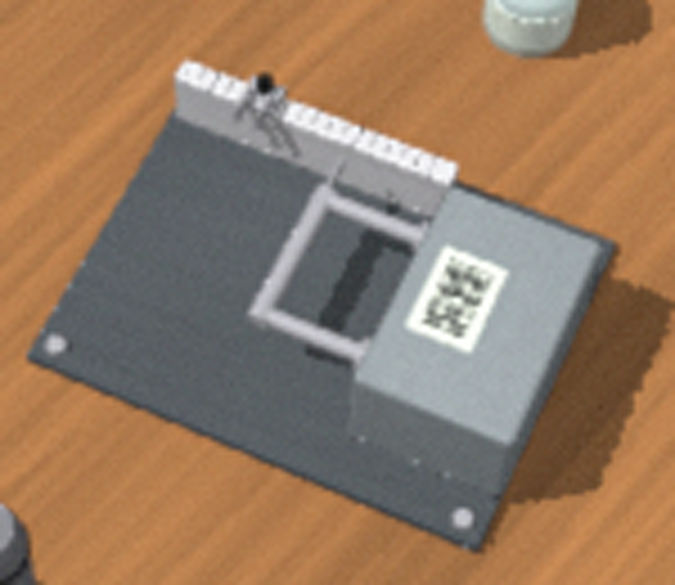

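```bash
cat > h.py <<'E'
import numpy as np, cv2
from scipy.optimize import least_squares
from cell import manip
def proj(m,X):
    p=m["K"]@(m["R"]@np.asarray(X,float)+m["t"]); return p[:2]/p[2]
def onplane(m,uv,z):
    d=np.linalg.inv(m["K"])@[uv[0],uv[1],1]; d=m["R"].T@d; c=-m["R"].T@m["t"]
    return c+d*(z-c[2])/d[2]
def tri(obs):
    f=lambda X: np.concatenate([proj(m,X)-uv for m,uv in obs])
    r=least_squares(f,[.5,0,.1]); return r.x, r.fun
E
python3 - <<'E'
from h import *
T=manip.camera_model("top");S=manip.camera_model("scene")
t=lambda u,v,f,a,b:np.array([(u+.5)/f-.5+a,(v+.5)/f-.5+b])
tg=lambda u,v:t(u,v,4,235,115); tc=lambda u,v:t(u,v,5,385,140)
sc=lambda u,v:t(u,v,5,180,240); sg=lambda u,v:t(u,v,4.5,270,150)
L=[(T,tg(103,87),(.15,.075,.085)),(T,tg(333,22),(.15,-.075,.085)),(T,tg(375,170),(.05,-.075,.085)),(T,tg(147,232),(.05,.075,.085)),
(T,tg(245,146),(.085,0,.086)),(T,tg(293,317),(-.02,0,.067)),(T,tg(176,348),(-.02,.074,.062)),
(S,sg(452,188),(.05,.075,.085)),(S,sg(612,243),(.15,.075,.085)),(S,sg(512,440),(.15,-.075,.085)),(S,sg(355,382),(.05,-.075,.085)),(S,sg(458,298),(.085,0,.086)),(S,sg(342,165),(-.02,.074,.062))]
def W(p,X):
    c,s=np.cos(p[2]),np.sin(p[2]); return np.array([p[0]+c*X[0]-s*X[1],p[1]+s*X[0]+c*X[1],X[2]])
f=lambda p:np.concatenate([proj(m,W(p,X))-uv for m,uv,X in L])
r=least_squares(f,[.5,0,.2],loss='soft_l1'); p=r.x; print("gauge",p,np.degrees(p[2])); print(np.round(f(p).reshape(-1,2),1))
def inv(X): 
    d=X[:2]-p[:2];c,s=np.cos(p[2]),np.sin(p[2]); return np.array([c*d[0]+s*d[1],-s*d[0]+c*d[1],X[2]])
print("label",W(p,(.085,0,.086)),"bar",W(p,(-.02,0,.06)))
for a in [(198,441),(203,467),(200,454)]: print("prong", inv(onplane(T,tg(*a),.069)))
for a in [(297,152),(270,146)]: print("prongS", inv(onplane(S,sg(*a),.069)))
print("cupfoot T",onplane(T,tc(274,403),0.0),"S",onplane(S,sc(248,250),0.0))
print("wand top",tri([(T,tc(391,385)),(S,sc(189,104))]), onplane(T,tc(391,385),.176))
print("bigwand top",tri([(T,tc(320,98)),(S,sc(434,135))]))
print("driver",onplane(T,tc(330,45),0),onplane(T,tc(560,345),0))
E
```

```text
gauge [0.57813582 0.02834476 0.27853943] 15.959133855023095
[[-0.9 -2.2]
 [ 0.7 -1.9]
 [ 1.2 -0.3]
 [-1.3  0.5]
 [ 0.2  0.1]
 [-0.1 -0.5]
 [ 0.3 -0. ]
 [-0.3 -1.7]
 [-1.2 -0.5]
 [ 0.4  1.2]
 [-1.  -1. ]
 [-0.1 -0.1]
 [ 0.1 -0.8]]
label [0.65985975 0.05171566 0.086     ] bar [0.55890666 0.02284573 0.06      ]
prong [-0.079249    0.07627865  0.069     ]
prong [-0.09532451  0.07749847  0.069     ]
prong [-0.08721034  0.07718173  0.069     ]
prongS [-0.04640387  0.06366619  0.069     ]
prongS [-0.06333069  0.0605248   0.069     ]
cupfoot T [ 0.49773099 -0.32189669  0.        ] S [ 0.49696995 -0.32162878  0.        ]
wand top (array([ 0.49690657, -0.32028109,  0.17386989]), array([0.16087721, 0.16451847, 0.24220204, 0.01967015])) [ 0.49714039 -0.31915132  0.176     ]
bigwand top (array([ 0.61316622, -0.27252262,  0.2309015 ]), array([-3.87380272e-02, -3.86241981e-02, -5.65509323e-02,  5.01642604e-05]))
driver [ 0.68939    -0.35628882  0.        ] [ 0.52915528 -0.47436683  0.        ]
```

```bash
python3 -m pendant '[{"jaw":1,"linear":[0,0,-6],"rot":[0,0,8.4]},{"jaw":1,"linear":[0,0,-6],"rot":[0,0,8.4]},{"jaw":1,"linear":[0,0,-6],"rot":[0,0,8.4]},{"jaw":1,"linear":[0,0,-6],"rot":[0,0,8.4]},{"jaw":1,"linear":[0,0,-6],"rot":[0,0,8.4]}]' 40
python3 -m pendant '[{"jaw":1,"linear":[0,0,0],"rot":[0,0,8]},{"jaw":1,"linear":[0,0,0],"rot":[0,0,7.5]},{"jaw":1,"linear":[0,0,0],"rot":[0,0,0]},{"jaw":1,"linear":[0,0,0],"rot":[0,0,0]},{"jaw":1,"linear":[0,0,0],"rot":[0,0,0]}]'
```

```text
clock: 0.65
position: [0.1565, 0.5271, 0.2613]
orientation: [-180.0, 0.0, 121.1]
ft_force: [0.8, 0.1, -0.0]
width: 0.0857
clock: 1.15
position: [0.1566, 0.5272, 0.2612]
orientation: [-180.0, 0.0, 106.1]
ft_force: [-0.5, 0.3, 0.6]
width: 0.0853
```

```bash
R='x'; python3 -m pendant '[{"jaw":1,"linear":[-45,4.6,0],"rot":[0,0,0]},{"jaw":1,"linear":[-45,4.6,0],"rot":[0,0,0]},{"jaw":1,"linear":[-45,4.6,0],"rot":[0,0,0]},{"jaw":1,"linear":[-45,4.6,0],"rot":[0,0,0]},{"jaw":1,"linear":[-45,4.6,0],"rot":[0,0,0]}]'
python3 -m pendant '[{"jaw":1,"linear":[-45,4.6,0],"rot":[0,0,0]},{"jaw":1,"linear":[-45,4.6,0],"rot":[0,0,0]},{"jaw":1,"linear":[-45,4.6,0],"rot":[0,0,0]},{"jaw":1,"linear":[-45,4.6,0],"rot":[0,0,0]},{"jaw":1,"linear":[-45,4.6,0],"rot":[0,0,0]}]'
python3 - <<'E'
from h import *
cv2.imwrite("pics/w1.png",manip.camera("wrist")[:,:,::-1]); np.save("w1m.npy",manip.camera_model("wrist"),allow_pickle=True)
E
```

```text
clock: 1.65
position: [0.2408, 0.3156, 0.2613]
orientation: [180.0, -0.0, 106.1]
ft_force: [1.3, 0.7, 0.2]
width: 0.0855
clock: 2.15
position: [0.3248, 0.1054, 0.2616]
orientation: [179.9, 0.0, 106.1]
ft_force: [1.5, 0.8, 0.9]
width: 0.0857
```

View pics/w1.png

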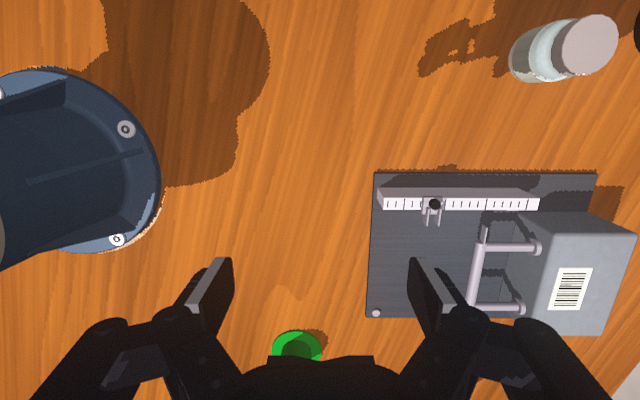

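The wrist view shows the tester clearly: the fork prongs at (427-440,222) and the pointer near (485,230). I'll enlarge it.

Run:
```python
from h import *
w=cv2.imread("pics/w1.png"); cv2.imwrite("pics/w1g.png",cv2.resize(w[165:345,360:640],None,fx=2.8,fy=2.8,interpolation=cv2.INTER_CUBIC))
cv2.imwrite("pics/w1p.png",cv2.resize(w[185:260,410:510],None,fx=8,fy=8,interpolation=cv2.INTER_CUBIC))
```

```text
(no output)
```

View pics/w1g.png

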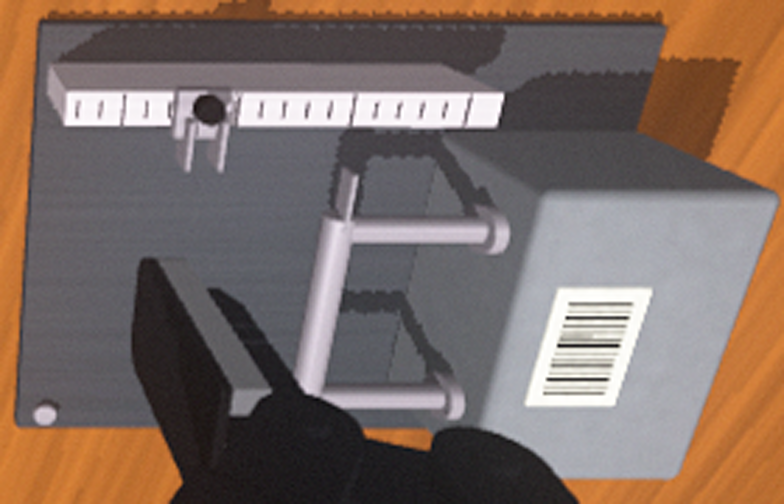

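View pics/w1p.png

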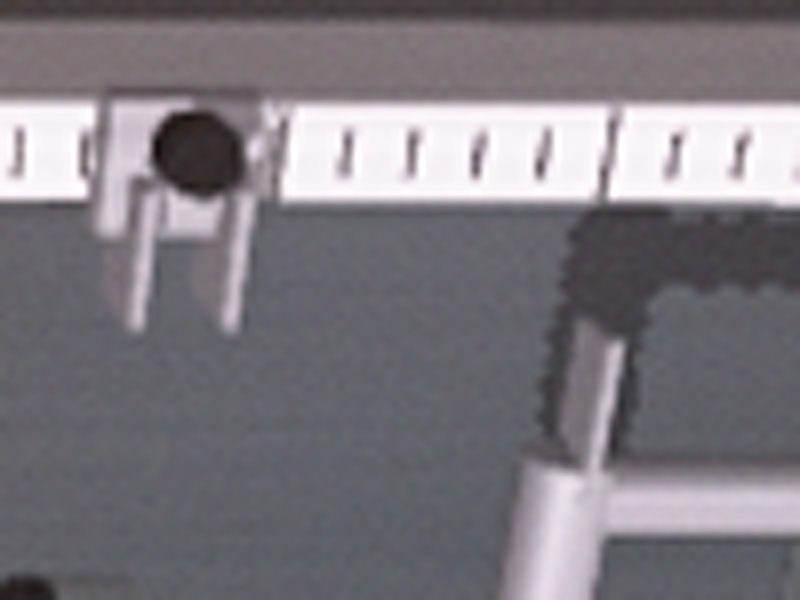

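Run:
```python
from h import *
m=np.load("w1m.npy",allow_pickle=True).item()
p=[.578136,.028345,.278539]
c,s=np.cos(p[2]),np.sin(p[2])
inv=lambda X:(c*(X[0]-p[0])+s*(X[1]-p[1]),-s*(X[0]-p[0])+c*(X[1]-p[1]))
P=lambda u,v:((u+.5)/8-.5+410,(v+.5)/8-.5+185)
G=lambda u,v:((u+.5)/2.8-.5+360,(v+.5)/2.8-.5+165)
for n,uv,z in [("tip",P(618,335),.062),("tip",P(618,335),.066),("tip",P(618,335),.069),("pr",P(135,330),.069),("pr",P(231,330),.069),("label",G(589,347),.086),("label corners c",G((560+652+615+526)/4,(289+289+406+405)/4),.086),("h",G(545,190),.085),("h2",G(778,198),.085)]:
    X=onplane(m,uv,z); print(n,z,X[:2],np.round(inv(X),4))
```

```text
tip 0.062 [0.54110635 0.08905346] [-0.0189  0.0685]
tip 0.066 [0.5383164 0.0901191] [-0.0213  0.0703]
tip 0.069 [0.53622393 0.09091834] [-0.0231  0.0717]
pr 0.069 [0.46617296 0.07195351] [-0.0957  0.0727]
pr 0.069 [0.48002195 0.07587071] [-0.0813  0.0727]
label 0.086 [0.65945963 0.04720928] [ 0.0834 -0.0042]
label corners c 0.086 [0.65921071 0.04700522] [ 0.0831 -0.0044]
h 0.085 [0.60325665 0.10934478] [0.0464 0.071 ]
h2 0.085 [0.69768069 0.13228404] [0.1435 0.0671]
```

```bash
python3 -m pendant '[{"jaw":1,"linear":[-45,4.6,0],"rot":[0,0,0]},{"jaw":1,"linear":[-45,4.6,0],"rot":[0,0,0]},{"jaw":1,"linear":[-45,4.6,0],"rot":[0,0,0]},{"jaw":1,"linear":[-45,4.6,0],"rot":[0,0,0]},{"jaw":1,"linear":[-45,4.6,0],"rot":[0,0,0]}]'
python3 -m pendant '[{"jaw":1,"linear":[-45,4.6,0],"rot":[0,0,0]},{"jaw":1,"linear":[-45,4.6,0],"rot":[0,0,0]},{"jaw":1,"linear":[-45,4.6,0],"rot":[0,0,0]},{"jaw":1,"linear":[-45,4.6,0],"rot":[0,0,0]},{"jaw":1,"linear":[0,0,0],"rot":[0,0,0]}]'
python3 -m pendant '[{"jaw":1,"linear":[0,0,0],"rot":[0,0,0]},{"jaw":1,"linear":[0,0,0],"rot":[0,0,0]},{"jaw":1,"linear":[0,0,0],"rot":[0,0,0]},{"jaw":1,"linear":[0,0,0],"rot":[0,0,0]},{"jaw":1,"linear":[0,0,0],"rot":[0,0,0]}]'
python3 - <<'E'
from h import *
m=manip.camera_model("wrist");cv2.imwrite("pics/w2.png",manip.camera("wrist")[:,:,::-1]); np.save("w2m.npy",m,allow_pickle=True)
E
```

```text
clock: 2.7
position: [0.4088, -0.1048, 0.2614]
orientation: [180.0, 0.0, 106.1]
ft_force: [0.2, 0.9, 0.2]
width: 0.0854
clock: 3.2
position: [0.4766, -0.2747, 0.2605]
orientation: [-180.0, 0.0, 105.9]
ft_force: [0.3, 2.2, 0.0]
width: 0.0853
clock: 3.7
position: [0.4757, -0.2703, 0.2616]
orientation: [180.0, 0.0, 106.0]
ft_force: [-0.2, 0.2, -0.4]
width: 0.0854
```

View pics/w2.png

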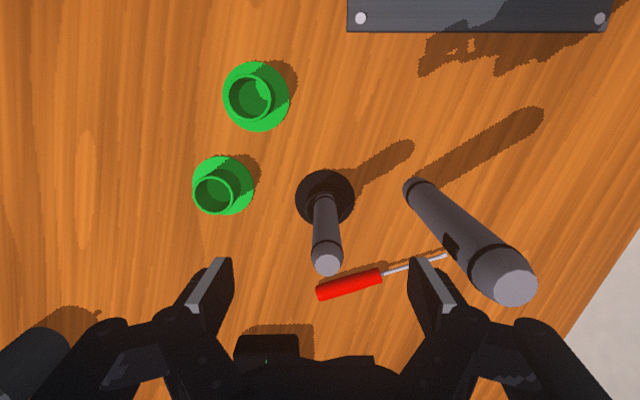

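The wrist view shows the wand's top at (328,264), its cup at (324,197), and the large look-alike at (515,285).

Run:
```python
from h import *
m=np.load("w2m.npy",allow_pickle=True).item()
T=manip.camera_model("top");S=manip.camera_model("scene")
t=lambda u,v,f,a,b:np.array([(u+.5)/f-.5+a,(v+.5)/f-.5+b])
print(onplane(m,(328,264),.176),onplane(m,(324,197),0))
X,f=tri([(T,t(391,385,5,385,140)),(S,t(189,104,5,180,240)),(m,np.array([328,264.]))]);print(X,f)
print(onplane(m,(515,286),.231))
s=manip.read_state(); print(s["position"],s["orientation"])
from scipy.spatial.transform import Rotation as Ro
R=Ro.from_euler('xyz',s["orientation"],degrees=True).as_matrix()
print(R.T@(np.array([.497,-.320,.126])-s["position"])*1000)
```

```text
[ 0.49539874 -0.31999318  0.176     ] [ 0.49368325 -0.31883453  0.        ]
[ 0.49603117 -0.32090633  0.17396731] [ 0.47168806  0.56214045 -0.22911949 -0.04358749  0.34760302 -0.16535927]
[ 0.60884411 -0.2706595   0.231     ]
[ 0.47567225 -0.27044668  0.26152757] [1.79986401e+02 1.40238889e-02 1.05989284e+02]
[-53.47798006   6.82064569 135.54228407]
```

```bash
python3 -m pendant '[{"jaw":1,"linear":[-27,3,0],"rot":[0,0,0]},{"jaw":1,"linear":[-26.5,3,0],"rot":[0,0,0]},{"jaw":1,"linear":[0,0,0],"rot":[0,0,0]},{"jaw":1,"linear":[0,0,20],"rot":[0,0,0]},{"jaw":1,"linear":[0,0,25],"rot":[0,0,0]}]'
python3 -m pendant '[{"jaw":1,"linear":[0,0,30],"rot":[0,0,0]},{"jaw":1,"linear":[0,0,30],"rot":[0,0,0]},{"jaw":1,"linear":[0,0,20],"rot":[0,0,0]},{"jaw":1,"linear":[0,0,10],"rot":[0,0,0]},{"jaw":1,"linear":[0,0,0],"rot":[0,0,0]}]'
python3 -m pendant '[{"jaw":1,"linear":[0,0,0],"rot":[0,0,0]},{"jaw":1,"linear":[0,0,0],"rot":[0,0,0]},{"jaw":0.2,"linear":[0,0,0],"rot":[0,0,0]},{"jaw":0,"linear":[0,0,0],"rot":[0,0,0]},{"jaw":-0.2,"linear":[0,0,0],"rot":[0,0,0]}]' 40
python3 - <<'E'
from h import *
cv2.imwrite("pics/w3.png",manip.camera("wrist")[:,:,::-1])
E
```

```text
clock: 4.25
position: [0.4964, -0.3205, 0.2166]
orientation: [179.9, 0.1, 106.0]
ft_force: [0.3, -0.1, -0.7]
width: 0.0856
clock: 4.75
position: [0.4957, -0.32, 0.1255]
orientation: [-179.9, -0.1, 106.0]
ft_force: [-0.1, 1.4, 0.7]
width: 0.0851
clock: 5.25
position: [0.4962, -0.3207, 0.1266]
orientation: [180.0, 0.0, 105.9]
ft_force: [1.1, 0.2, -0.5]
width: 0.0441
```

View pics/w3.png

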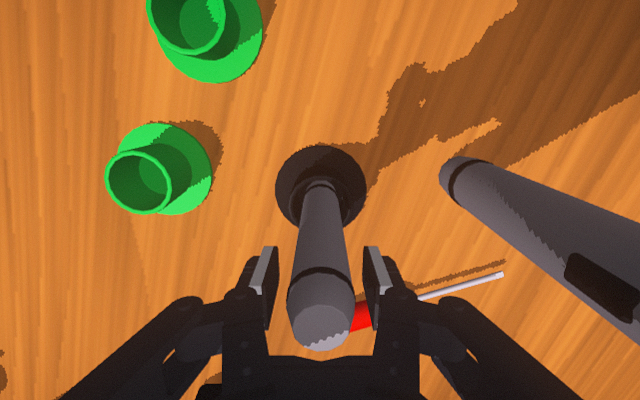

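The wand is centred between the pads, so I'll close.

```bash
python3 -m pendant '[{"jaw":-0.4,"linear":[0,0,0],"rot":[0,0,0]},{"jaw":-0.6,"linear":[0,0,0],"rot":[0,0,0]},{"jaw":-1,"linear":[0,0,0],"rot":[0,0,0]},{"jaw":-1,"linear":[0,0,0],"rot":[0,0,0]},{"jaw":-1,"linear":[0,0,0],"rot":[0,0,0]}]' 50
python3 -m pendant '[{"jaw":-1,"linear":[0,0,0],"rot":[0,0,0]},{"jaw":-1,"linear":[0,0,-5],"rot":[0,0,0]},{"jaw":-1,"linear":[0,0,-10],"rot":[0,0,0]},{"jaw":-1,"linear":[0,0,-20],"rot":[0,0,0]},{"jaw":-1,"linear":[0,0,-25],"rot":[0,0,0]}]'
python3 -m pendant '[{"jaw":-1,"linear":[0,0,-25],"rot":[0,0,0]},{"jaw":-1,"linear":[0,0,-25],"rot":[0,0,0]},{"jaw":-1,"linear":[0,0,-20],"rot":[0,0,0]},{"jaw":-1,"linear":[0,0,-10],"rot":[0,0,0]},{"jaw":-1,"linear":[0,0,0],"rot":[0,0,0]}]'
python3 - <<'E'
from h import *
s=manip.camera("scene")[:,:,::-1]
cv2.imwrite("pics/s4.png",cv2.resize(s[120:340,150:420],None,fx=2.5,fy=2.5))
from scipy.spatial.transform import Rotation as Ro
s=manip.read_state();print(s["position"],s["width"],s["ft_force"])
R=Ro.from_euler('xyz',s["orientation"],degrees=True).as_matrix()
print(R.T@(np.array([.6597,.0505,.258])-s["position"])*1000)
E
```

```text
clock: 5.8
position: [0.4963, -0.3208, 0.1266]
orientation: [180.0, 0.0, 106.0]
ft_force: [0.7, -0.5, 6.0]
width: 0.0279
clock: 6.3
position: [0.4956, -0.3202, 0.1866]
orientation: [-179.9, -0.1, 106.0]
ft_force: [-0.2, -0.3, -1.8]
width: 0.0278
clock: 6.8
position: [0.4964, -0.3208, 0.2675]
orientation: [179.9, 0.1, 106.0]
ft_force: [-0.2, -1.8, -0.8]
width: 0.0278
[ 0.49601357 -0.32056806  0.26622428] 0.027987668582874797 [-0.29729436  0.26174425 -2.03631566]
[311.79794775 259.35889113   8.20953144]
```

View pics/s4.png

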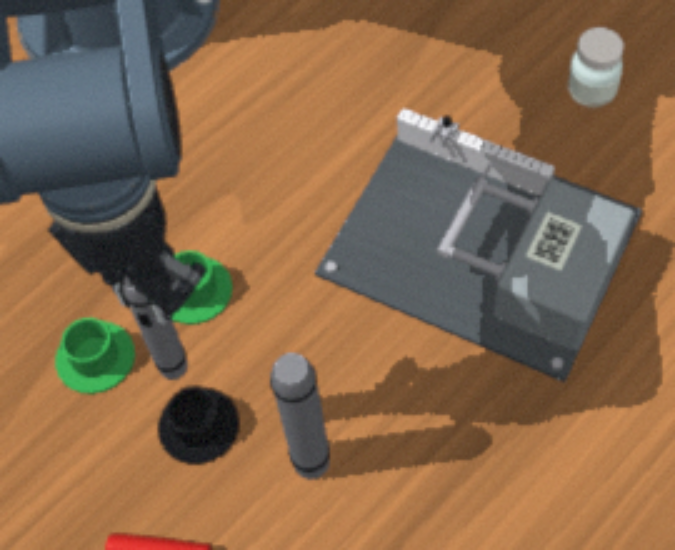

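```bash
python3 -m pendant '[{"jaw":-1,"linear":[11,9.4,0],"rot":[0,0,0]},{"jaw":-1,"linear":[20,17,0],"rot":[0,0,0]},{"jaw":-1,"linear":[30,25,0],"rot":[0,0,0]},{"jaw":-1,"linear":[30,25,0],"rot":[0,0,0]},{"jaw":-1,"linear":[30,25,0],"rot":[0,0,0]}]'
python3 -m pendant '[{"jaw":-1,"linear":[30,25,0],"rot":[0,0,0]},{"jaw":-1,"linear":[30,25,0],"rot":[0,0,0]},{"jaw":-1,"linear":[30,25,0],"rot":[0,0,0]},{"jaw":-1,"linear":[30,25,0],"rot":[0,0,0]},{"jaw":-1,"linear":[30,25,0],"rot":[0,0,0]}]'
python3 -m pendant '[{"jaw":-1,"linear":[20,17,0],"rot":[0,0,0]},{"jaw":-1,"linear":[15,11,0],"rot":[0,0,0]},{"jaw":-1,"linear":[5.8,5,4],"rot":[0,0,0]},{"jaw":-1,"linear":[0,0,4],"rot":[0,0,0]},{"jaw":-1,"linear":[0,0,0],"rot":[0,0,0]}]'
python3 - <<'E'
from h import *
s=manip.camera("scene")[:,:,::-1]
cv2.imwrite("pics/s5.png",cv2.resize(s[100:300,250:450],None,fx=3,fy=3))
cv2.imwrite("pics/s5full.png",s)
cv2.imwrite("pics/w5.png",manip.camera("wrist")[:,:,::-1])
E
```

```text
clock: 7.35
position: [0.5605, -0.1741, 0.265]
orientation: [-179.9, -0.1, 105.9]
ft_force: [0.7, -0.5, -0.8]
width: 0.0278
clock: 7.85
position: [0.6393, 0.0046, 0.265]
orientation: [-179.9, -0.0, 106.0]
ft_force: [0.5, -0.0, -1.9]
width: 0.0283
clock: 8.35
position: [0.6592, 0.0496, 0.2571]
orientation: [-179.9, -0.0, 105.9]
ft_force: [0.1, 0.2, -1.2]
width: 0.0278
```

View pics/s5.png

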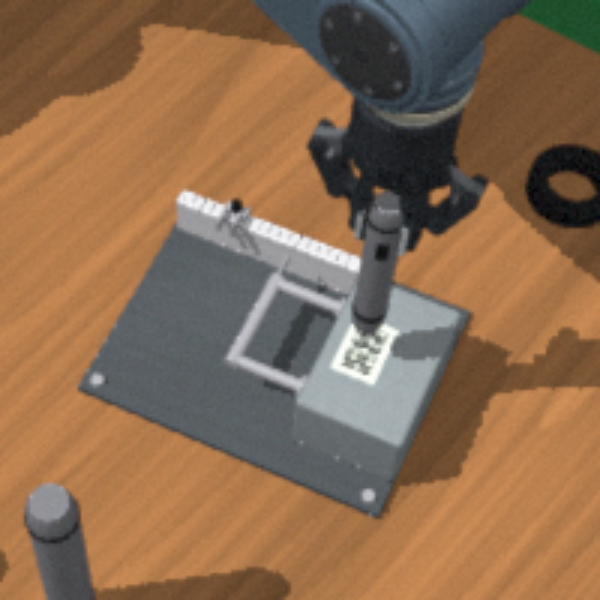

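View pics/w5.png

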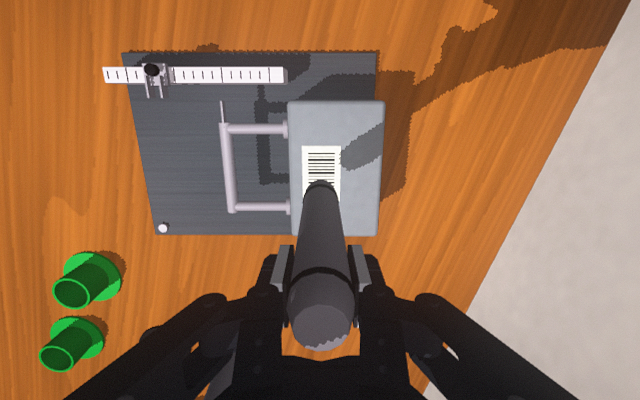

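```bash
python3 - <<'E'
from h import *
S=manip.camera_model("scene");m=manip.camera_model("wrist")
X=[.6596,.0496,.137]
q=proj(S,X);print("scene crop",(q-[250,100])*3,"wrist",proj(m,X), "top", proj(S,[.6596,.0496,.307])*3-[750,300], proj(m,[.6596,.0496,.307]))
print("label exp wrist",proj(m,[.6597,.0505,.086]), "scene", proj(S,[.6597,.0505,.086])*3-[750,300])
print(manip.read_state()["position"])
E
python3 -m pendant '[{"jaw":-1,"linear":[0,0,0],"rot":[0,0,0]},{"jaw":-1,"linear":[0,0,0],"rot":[0,0,0]},{"jaw":-1,"linear":[0,0,0],"rot":[0,0,0]},{"jaw":-1,"linear":[0,0,0],"rot":[0,0,0]},{"jaw":-1,"linear":[0,0,0],"rot":[0,0,0]}]'
python3 -m pendant '[{"jaw":-1,"linear":[0,0,0],"rot":[0,0,0]},{"jaw":-1,"linear":[0,0,0],"rot":[0,0,0]},{"jaw":-1,"linear":[0,0,0],"rot":[0,0,0]},{"jaw":-1,"linear":[0,0,0],"rot":[0,0,0]},{"jaw":-1,"linear":[0,0,0],"rot":[0,0,0]}]'
```

```text
scene crop [367.63611462 317.89849935] wrist [321.91632837 191.70110219] top [389.45810657 198.10987654] [323.98816566 326.51076514]
label exp wrist [322.01883254 176.62708879] scene [362.79007132 347.89978541]
[0.65953775 0.04931147 0.258157  ]
clock: 8.95
position: [0.6598, 0.0504, 0.2583]
orientation: [180.0, 0.0, 106.0]
ft_force: [-0.2, -0.3, -1.3]
width: 0.0282
clock: 9.45
position: [0.6598, 0.0505, 0.2583]
orientation: [-180.0, 0.0, 106.0]
ft_force: [-1.1, -1.0, -1.5]
width: 0.0279
```

Nose and label match the projections. I'll hold a bit longer, then return.

```bash
python3 -m pendant '[{"jaw":-1,"linear":[0,0,0],"rot":[0,0,0]},{"jaw":-1,"linear":[0,0,0],"rot":[0,0,0]},{"jaw":-1,"linear":[0,0,0],"rot":[0,0,0]},{"jaw":-1,"linear":[0,0,-4],"rot":[0,0,0]},{"jaw":-1,"linear":[0,0,-4],"rot":[0,0,0]}]'
python3 -m pendant '[{"jaw":-1,"linear":[-11,-9.4,0],"rot":[0,0,0]},{"jaw":-1,"linear":[-20,-17,0],"rot":[0,0,0]},{"jaw":-1,"linear":[-30,-25,0],"rot":[0,0,0]},{"jaw":-1,"linear":[-30,-25,0],"rot":[0,0,0]},{"jaw":-1,"linear":[-30,-25,0],"rot":[0,0,0]}]'
python3 -m pendant '[{"jaw":-1,"linear":[-30,-25,0],"rot":[0,0,0]},{"jaw":-1,"linear":[-30,-25,0],"rot":[0,0,0]},{"jaw":-1,"linear":[-30,-25,0],"rot":[0,0,0]},{"jaw":-1,"linear":[-30,-25,0],"rot":[0,0,0]},{"jaw":-1,"linear":[-30,-25,0],"rot":[0,0,0]}]'
python3 -m pendant '[{"jaw":-1,"linear":[-20,-17,0],"rot":[0,0,0]},{"jaw":-1,"linear":[-15,-11,0],"rot":[0,0,0]},{"jaw":-1,"linear":[-5.8,-5,0],"rot":[0,0,0]},{"jaw":-1,"linear":[0,0,0],"rot":[0,0,0]},{"jaw":-1,"linear":[0,0,0],"rot":[0,0,0]}]'
python3 -m pendant '[{"jaw":-1,"linear":[0,0,0],"rot":[0,0,0]},{"jaw":-1,"linear":[0,0,0],"rot":[0,0,0]},{"jaw":-1,"linear":[0,0,15],"rot":[0,0,0]},{"jaw":-1,"linear":[0,0,25],"rot":[0,0,0]},{"jaw":-1,"linear":[0,0,20],"rot":[0,0,0]}]'
python3 - <<'E'
from h import *
from scipy.spatial.transform import Rotation as Ro
s=manip.read_state();print(s["position"],s["orientation"])
R=Ro.from_euler('xyz',s["orientation"],degrees=True).as_matrix()
print(R.T@(np.array([.4963,-.3207,.127])-s["position"])*1000)
m=manip.camera_model("wrist");w=manip.camera("wrist")[:,:,::-1]; np.save("w6m.npy",m,allow_pickle=True)
cv2.imwrite("pics/w6.png",w)
E
```

```text
clock: 9.95
position: [0.6598, 0.0504, 0.2667]
orientation: [-180.0, 0.0, 106.0]
ft_force: [0.0, -0.9, -1.5]
width: 0.0279
clock: 10.45
position: [0.5943, -0.0957, 0.2665]
orientation: [180.0, 0.0, 106.0]
ft_force: [0.8, 0.4, -0.6]
width: 0.0278
clock: 10.95
position: [0.515, -0.2742, 0.2666]
orientation: [180.0, 0.0, 105.9]
ft_force: [0.5, -0.2, -1.0]
width: 0.0282
clock: 11.45
position: [0.4961, -0.3201, 0.2663]
orientation: [180.0, -0.0, 106.0]
ft_force: [-0.0, 0.8, -1.9]
width: 0.0275
clock: 11.95
position: [0.4962, -0.32, 0.2053]
orientation: [-180.0, -0.0, 106.0]
ft_force: [-0.5, -0.1, -1.3]
width: 0.0278
[ 0.4962291  -0.31999835  0.20531384] [-1.79995409e+02 -8.08663707e-03  1.05997901e+02]
[-0.7050719  -0.11894392 78.31374702]
```

View pics/w6.png

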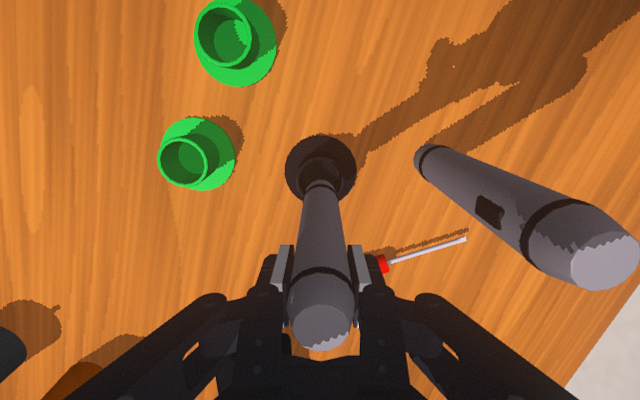

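The wand sits over the cup. Lowering, with the last part slow.

```bash
python3 -m pendant '[{"jaw":-1,"linear":[-0.7,0,10],"rot":[0,0,0]},{"jaw":-1,"linear":[0,0,15],"rot":[0,0,0]},{"jaw":-1,"linear":[0,0,15],"rot":[0,0,0]},{"jaw":-1,"linear":[0,0,15],"rot":[0,0,0]},{"jaw":-1,"linear":[0,0,10],"rot":[0,0,0]}]'
python3 -m pendant '[{"jaw":-1,"linear":[0,0,6],"rot":[0,0,0]},{"jaw":-1,"linear":[0,0,4],"rot":[0,0,0]},{"jaw":-1,"linear":[0,0,2.5],"rot":[0,0,0]},{"jaw":-1,"linear":[0,0,0],"rot":[0,0,0]},{"jaw":-1,"linear":[0,0,0],"rot":[0,0,0]}]'
```

```text
clock: 12.5
position: [0.4966, -0.3213, 0.141]
orientation: [180.0, 0.0, 106.0]
ft_force: [0.3, 0.6, -1.6]
width: 0.0278
clock: 13.0
position: [0.4965, -0.3214, 0.1292]
orientation: [180.0, 0.0, 106.0]
ft_force: [0.2, -0.3, -2.0]
width: 0.0275
```

```bash
python3 -m pendant '[{"jaw":-1,"linear":[0,0,1],"rot":[0,0,0]},{"jaw":-1,"linear":[0,0,1],"rot":[0,0,0]},{"jaw":-1,"linear":[0,0,0],"rot":[0,0,0]},{"jaw":-1,"linear":[0,0,0],"rot":[0,0,0]},{"jaw":-0.4,"linear":[0,0,0],"rot":[0,0,0]}]'
python3 -m pendant '[{"jaw":-0.2,"linear":[0,0,0],"rot":[0,0,0]},{"jaw":0,"linear":[0,0,0],"rot":[0,0,0]},{"jaw":0.3,"linear":[0,0,0],"rot":[0,0,0]},{"jaw":0.6,"linear":[0,0,0],"rot":[0,0,0]},{"jaw":1,"linear":[0,0,0],"rot":[0,0,0]}]'
python3 -m pendant '[{"jaw":1,"linear":[0,0,0],"rot":[0,0,0]},{"jaw":1,"linear":[0,0,0],"rot":[0,0,0]},{"jaw":1,"linear":[0,0,0],"rot":[0,0,0]},{"jaw":1,"linear":[0,0,-10],"rot":[0,0,0]},{"jaw":1,"linear":[0,0,-20],"rot":[0,0,0]}]'
python3 - <<'E'
from h import *
cv2.imwrite("pics/w7.png",manip.camera("wrist")[:,:,::-1])
E
```

```text
clock: 13.5
position: [0.4963, -0.3213, 0.1268]
orientation: [180.0, 0.0, 106.0]
ft_force: [-1.3, -0.8, -1.5]
width: 0.028
clock: 14.0
position: [0.4963, -0.3213, 0.1268]
orientation: [180.0, 0.0, 106.0]
ft_force: [0.1, -0.1, 0.0]
width: 0.0803
clock: 14.5
position: [0.4957, -0.3209, 0.1565]
orientation: [-179.9, -0.1, 106.0]
ft_force: [0.0, 0.1, 0.2]
width: 0.0852
```

View pics/w7.png

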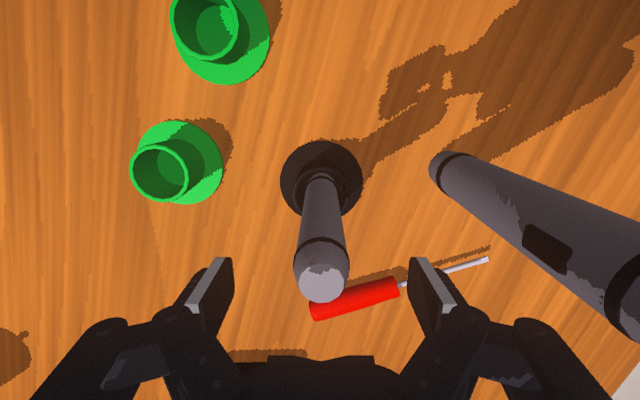

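The wand stands in its cup, released. Going up and over to the handle.

```bash
python3 -m pendant '[{"jaw":1,"linear":[0,0,-30],"rot":[0,0,0]},{"jaw":1,"linear":[0,0,-30],"rot":[0,0,0]},{"jaw":1,"linear":[0,0,-30],"rot":[0,0,0]},{"jaw":1,"linear":[0,0,-20],"rot":[0,0,0]},{"jaw":1,"linear":[12,6,0],"rot":[0,0,0]}]'
python3 -m pendant '[{"jaw":1,"linear":[30,15,0],"rot":[0,0,0]},{"jaw":1,"linear":[40,20,0],"rot":[0,0,0]},{"jaw":1,"linear":[40,20,0],"rot":[0,0,0]},{"jaw":1,"linear":[40,20,0],"rot":[0,0,0]},{"jaw":1,"linear":[40,20,0],"rot":[0,0,0]}]'
python3 -m pendant '[{"jaw":1,"linear":[40,20,0],"rot":[0,0,0]},{"jaw":1,"linear":[40,20,0],"rot":[0,0,0]},{"jaw":0.3,"linear":[20,10,0],"rot":[0,0,0]},{"jaw":0.3,"linear":[10,4.5,0],"rot":[0,0,0]},{"jaw":0.3,"linear":[0,0,0],"rot":[0,0,0]}]'
python3 -m pendant '[{"jaw":0.3,"linear":[0,0,0],"rot":[0,0,0]},{"jaw":0.3,"linear":[0,0,0],"rot":[0,0,0]},{"jaw":0.3,"linear":[0,0,20],"rot":[0,0,0]},{"jaw":0.3,"linear":[0,0,20],"rot":[0,0,0]},{"jaw":0.3,"linear":[0,0,0],"rot":[0,0,0]}]'
python3 - <<'E'
from h import *
m=manip.camera_model("wrist");w=manip.camera("wrist")[:,:,::-1]; np.save("w8m.npy",m,allow_pickle=True)
cv2.imwrite("pics/w8.png",w);cv2.imwrite("pics/w8g.png",cv2.resize(w[0:250,120:520],None,fx=2,fy=2,interpolation=cv2.INTER_CUBIC))
print(manip.read_state()["position"])
E
```

```text
clock: 15.05
position: [0.4995, -0.3094, 0.2702]
orientation: [179.8, 0.3, 105.9]
ft_force: [0.5, 1.4, 0.6]
width: 0.0854
clock: 15.55
position: [0.5375, -0.0969, 0.2662]
orientation: [-180.0, -0.0, 106.0]
ft_force: [0.9, -0.2, 0.2]
width: 0.0855
clock: 16.05
position: [0.5597, 0.0224, 0.2663]
orientation: [-180.0, -0.0, 106.1]
ft_force: [-0.1, -1.4, 0.1]
width: 0.0558
clock: 16.55
position: [0.5588, 0.0205, 0.2246]
orientation: [-179.8, -0.1, 105.9]
ft_force: [-0.9, -0.4, 0.2]
width: 0.0554
[0.55955188 0.02056388 0.22620083]
```

View pics/w8.png

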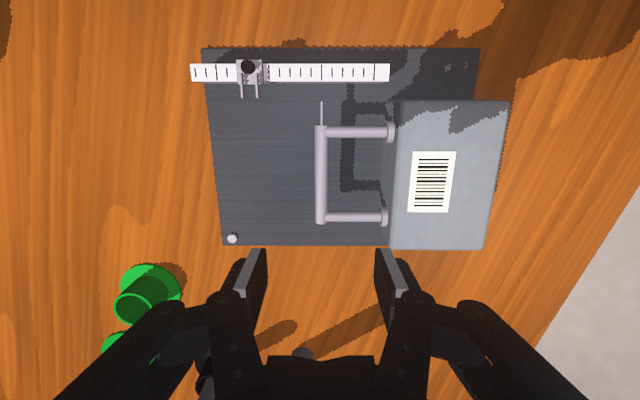

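View pics/w8g.png

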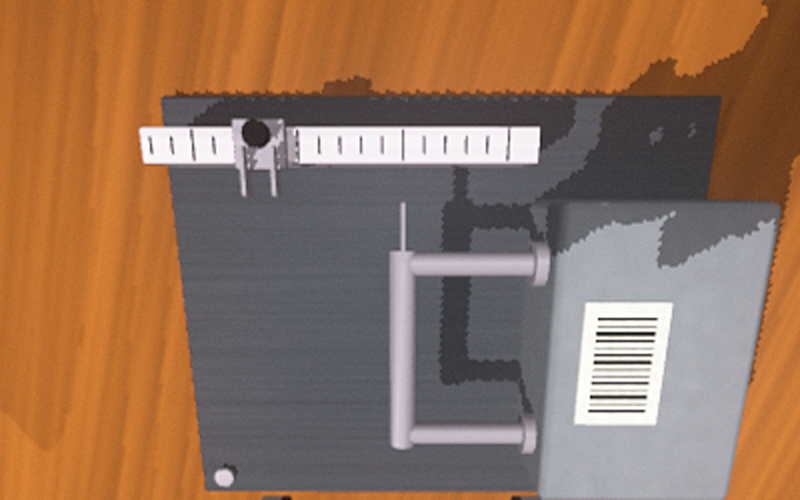

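Run:
```python
from h import *
from scipy.spatial.transform import Rotation as Ro
m=np.load("w8m.npy",allow_pickle=True).item()
G=lambda u,v:((u+.5)/2-.5+120,(v+.5)/2-.5)
s=manip.read_state();R=Ro.from_euler('xyz',s["orientation"],degrees=True).as_matrix()
for n,uv,z in [("bar",G(401.5,349.5),.067),("barL",G(402,252),.067),("barR",G(401,447),.067),("tip",G(403,203),.066),("p1",G(244,195),.069),("p2",G(274,195),.069),("pm",G(259,195),.069),("label",G(623.5,363.5),.086)]:
    X=onplane(m,uv,z);print(n,X,"tool",np.round(R.T@(X-s["position"])*1000,1))
```

```text
bar [0.55519992 0.02699209 0.067     ] tool [  7.3  -2.1 159.2]
barL [0.54224608 0.07346879 0.067     ] tool [ 55.5  -1.9 159.2]
barR [ 0.56958509 -0.02462006  0.067     ] tool [-46.3  -2.4 159.2]
tip [0.5365522  0.09520409 0.066     ] tool [ 78.   -1.4 160.3]
p1 [0.46442418 0.07846185 0.069     ] tool [ 81.6 -75.3 157.4]
p2 [0.47785939 0.08227511 0.069     ] tool [ 81.6 -61.4 157.4]
pm [0.47114243 0.08036866 0.069     ] tool [ 81.6 -68.4 157.4]
label [0.6577504  0.05402754 0.086     ] tool [  5.2 103.9 140. ]
```

```bash
python3 -m pendant '[{"jaw":0.3,"linear":[4,-2,20],"rot":[0,0,0]},{"jaw":0.3,"linear":[0,0,35],"rot":[0,0,0]},{"jaw":0.3,"linear":[0,0,35],"rot":[0,0,0]},{"jaw":0.3,"linear":[0,0,20],"rot":[0,0,0]},{"jaw":0.3,"linear":[0,0,5],"rot":[0,0,0]}]'
python3 - <<'E'
from h import *
cv2.imwrite("pics/w9.png",manip.camera("wrist")[:,:,::-1])
E
```

```text
clock: 17.1
position: [0.5566, 0.0243, 0.1108]
orientation: [-179.9, -0.0, 105.9]
ft_force: [-0.5, -0.3, 0.2]
width: 0.0557
```

View pics/w9.png

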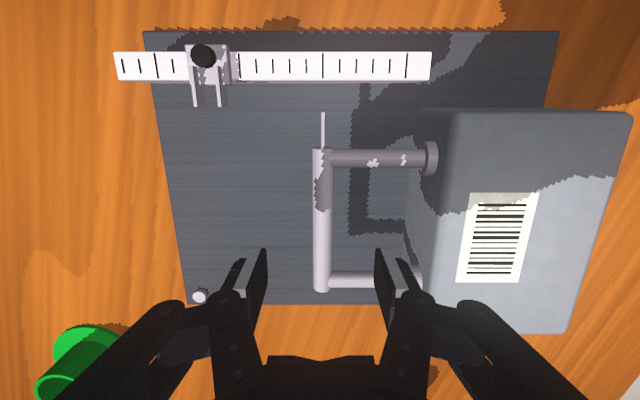

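Bar at column 321, centred between the pads (257 and 383). Descending the last 70 mm, then closing.

```bash
python3 -m pendant '[{"jaw":0.3,"linear":[0,0,20],"rot":[0,0,0]},{"jaw":0.3,"linear":[0,0,20],"rot":[0,0,0]},{"jaw":0.3,"linear":[0,0,20],"rot":[0,0,0]},{"jaw":0.3,"linear":[0,0,9],"rot":[0,0,0]},{"jaw":0.3,"linear":[0,0,0],"rot":[0,0,0]}]'
python3 -m pendant '[{"jaw":0,"linear":[0,0,0],"rot":[0,0,0]},{"jaw":-0.3,"linear":[0,0,0],"rot":[0,0,0]},{"jaw":-0.6,"linear":[0,0,0],"rot":[0,0,0]},{"jaw":-1,"linear":[0,0,0],"rot":[0,0,0]},{"jaw":-1,"linear":[0,0,0],"rot":[0,0,0]}]' 60
python3 -m pendant '[{"jaw":-1,"linear":[0,0,0],"rot":[0,0,0]},{"jaw":-1,"linear":[0,0,0],"rot":[0,0,0]},{"jaw":-1,"linear":[0,0,0],"rot":[0,0,0]},{"jaw":-1,"linear":[0,0,0],"rot":[0,0,0]},{"jaw":-1,"linear":[0,0,0],"rot":[0,0,0]}]'
python3 - <<'E'
from h import *
cv2.imwrite("pics/w10.png",manip.camera("wrist")[:,:,::-1])
print(manip.read_state()["position"])
E
```

```text
clock: 17.65
position: [0.5574, 0.0246, 0.0432]
orientation: [180.0, 0.0, 105.9]
ft_force: [-0.1, -0.8, 0.1]
width: 0.0554
clock: 18.15
position: [0.5578, 0.0248, 0.0437]
orientation: [179.9, 0.0, 106.0]
ft_force: [0.8, 0.0, 6.7]
width: 0.0118
clock: 18.65
position: [0.5578, 0.0248, 0.0437]
orientation: [179.9, 0.0, 106.0]
ft_force: [0.7, 0.8, 6.6]
width: 0.0122
[0.55779615 0.02476861 0.0437433 ]
```

View pics/w10.png

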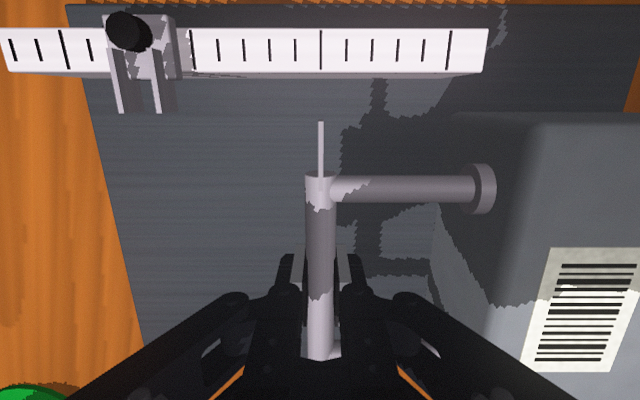

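```bash
python3 -m pendant '[{"jaw":-1,"linear":[0,-5,0],"rot":[0,0,0]},{"jaw":-1,"linear":[0,-10,0],"rot":[0,0,0]},{"jaw":-1,"linear":[0,-10,0],"rot":[0,0,0]},{"jaw":-1,"linear":[0,-10,0],"rot":[0,0,0]},{"jaw":-1,"linear":[0,-10,0],"rot":[0,0,0]}]'
python3 -m pendant '[{"jaw":-1,"linear":[0,-10,0],"rot":[0,0,0]},{"jaw":-1,"linear":[0,-5,0],"rot":[0,0,0]},{"jaw":-1,"linear":[0,-4,0],"rot":[0,0,0]},{"jaw":-1,"linear":[0,-2,0],"rot":[0,0,0]},{"jaw":-1,"linear":[0,0,0],"rot":[0,0,0]}]'
python3 -m pendant '[{"jaw":-1,"linear":[0,0,0],"rot":[0,0,0]},{"jaw":-1,"linear":[0,0,0],"rot":[0,0,0]},{"jaw":-1,"linear":[0,0,0],"rot":[0,0,0]},{"jaw":-1,"linear":[0,0,0],"rot":[0,0,0]},{"jaw":-1,"linear":[0,0,0],"rot":[0,0,0]}]'
python3 - <<'E'
from h import *
m=manip.camera_model("wrist");w=manip.camera("wrist")[:,:,::-1]; np.save("w11m.npy",m,allow_pickle=True)
cv2.imwrite("pics/w11.png",w)
cv2.imwrite("pics/w11g.png",cv2.resize(w[0:200,220:420],None,fx=3,fy=3,interpolation=cv2.INTER_CUBIC))
print(manip.read_state()["position"])
E
```

```text
clock: 19.2
position: [0.5149, 0.0125, 0.0437]
orientation: [179.8, 0.0, 105.9]
ft_force: [5.6, 4.5, 4.9]
width: 0.0121
clock: 19.7
position: [0.4949, 0.0068, 0.0437]
orientation: [179.8, 0.0, 105.9]
ft_force: [4.7, 4.8, 5.0]
width: 0.0121
clock: 20.2
position: [0.4951, 0.0069, 0.0437]
orientation: [179.8, 0.0, 105.9]
ft_force: [5.4, 5.5, 5.8]
width: 0.0122
[0.49507243 0.00684422 0.04373917]
```

View pics/w11.png

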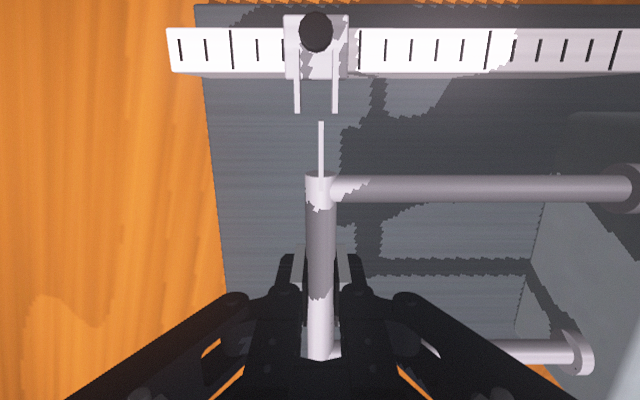

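View pics/w11g.png

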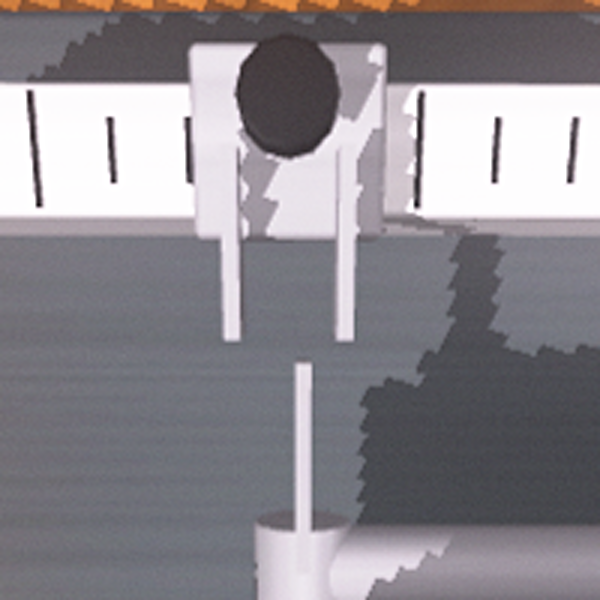

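The pointer (303) sits between the prong tips (232 and 345, midpoint 288). That leaves about 1.8 mm to pull.

```bash
python3 -m pendant '[{"jaw":-1,"linear":[0,-1,0],"rot":[0,0,0]},{"jaw":-1,"linear":[0,-0.8,0],"rot":[0,0,0]},{"jaw":-1,"linear":[0,0,0],"rot":[0,0,0]},{"jaw":-1,"linear":[0,0,0],"rot":[0,0,0]},{"jaw":-1,"linear":[0,0,0],"rot":[0,0,0]}]'
python3 -m pendant '[{"jaw":-1,"linear":[0,0,0],"rot":[0,0,0]},{"jaw":-1,"linear":[0,0,0],"rot":[0,0,0]},{"jaw":-1,"linear":[0,0,0],"rot":[0,0,0]},{"jaw":-1,"linear":[0,0,0],"rot":[0,0,0]},{"jaw":-1,"linear":[0,0,0],"rot":[0,0,0]}]'
python3 - <<'E'
from h import *
w=manip.camera("wrist")[:,:,::-1];s=manip.camera("scene")[:,:,::-1];t=manip.camera("top")[:,:,::-1]
g=cv2.resize(w[0:150,220:420],None,fx=2,fy=2,interpolation=cv2.INTER_CUBIC)
c=cv2.resize(s[230:380,160:360],None,fx=2,fy=2,interpolation=cv2.INTER_CUBIC)
d=cv2.resize(t[120:270,120:320],None,fx=2,fy=2,interpolation=cv2.INTER_CUBIC)
e=cv2.resize(t[130:280,370:570],None,fx=2,fy=2,interpolation=cv2.INTER_CUBIC)
cv2.imwrite("pics/fin.png",np.vstack([np.hstack([g,c]),np.hstack([d,e])]))
E
```

```text
clock: 20.75
position: [0.4933, 0.0064, 0.0437]
orientation: [179.8, 0.0, 105.9]
ft_force: [4.8, 4.6, 5.0]
width: 0.0116
clock: 21.25
position: [0.4933, 0.0064, 0.0437]
orientation: [179.8, 0.0, 105.9]
ft_force: [4.9, 5.7, 6.0]
width: 0.0119
```

View pics/fin.png

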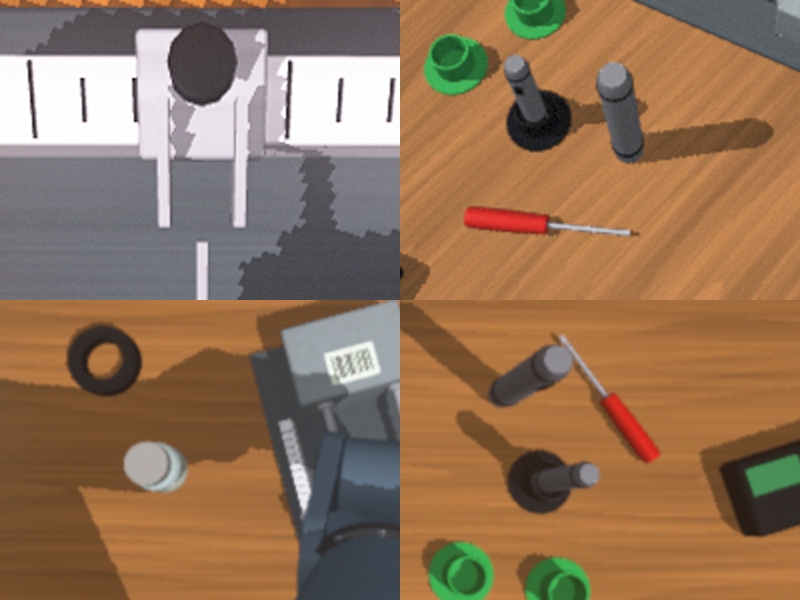

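The pointer (202) is midway between the prongs (164 and 239), the scanner stands in its cup, and the bystanders are untouched. Handing in.

```bash
python3 -c "
from cell import manip
print(manip.sign_off())"
```

```text
the job is handed in; nothing more can be done
None
```

I carried out the whole job and handed it in at about 21 s of the 64 s allowed; the hand-in gives no verdict.

- **Scan:** I took the smaller scanner from the black cup and held it upright and still, nose about 5 cm above the middle of the label, for over 1 s. The nose and label appeared in the pictures where the calibration predicted.
- **Back in the cup:** I put the scanner back where I had gripped it and let go. The last pictures show it upright in the cup and clear of the robot.
- **Handle:** I gripped the cross-bar at 60 N and pulled it out about 67 mm. In the last wrist picture the pointer is within about 0.1 mm of midway between the prongs. The arm was at rest and still gripping the handle at hand-in.
- **Bystanders:** The jar, tape roll and screwdriver looked unmoved in the last pictures; I judged that by eye.

One check disagreed: an early wrist picture put the label about 4–5 mm off the fixed cameras. It was probably taken while the arm was still settling, and the later still pictures agreed to within about 5 mm. Nothing failed.

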